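# Mesh the display stand's drive and turn the bird to the index pin

## Task

The wooden display stand's drive knob is up, out of gear. Gently ease the knob straight down, rocking it to and fro until its pins drop between the wheel's teeth and it is fully down, never forcing pins against teeth; then turn it until the platter's pointer (and the bird) points straight at the brass index pin, and let go, leaving the knob down. Do not touch the platter, its gear wheel or the bird, and leave the other things on the cabinet as they are.

Things in the scene. Friction and masses are not known exactly. Their poses are not given: they have to be found in the camera images.
- stand: fixed wooden plinth of the geared display stand, 190 x 270 x 16 mm (x, y, z); origin at the centre of its underside on the cabinet top. In its frame the platter's axis is at x 0, y -50 mm, the drive knob's axis at x 0, y +55 mm.
- drive_axis (a point): fixed point on the vertical axis of the drive knob, on the plinth's top face (16 mm above the cabinet); axes as the stand's. The part to grip is a plain round dark wooden knob, 38 mm in diameter, 34 mm tall, whose underside is 86 mm above this point when fully raised and 62 mm when fully down; a thin neck and stem below it carry the pin disc.
- knob (a joint): how far the drive knob has been pushed down, in m: 0 = fully raised, 0.024 = fully down (a stop); starts at 0 to 0.004. It stays where it is left (about 2.5 N of friction; mass 0.15 kg). The pin ends reach the tops of the teeth at about 0.0105 and stand on them unless the pins face the gaps. Pins and teeth have no spring and must see no more than 25 N.
- turntable (a joint): angle of platter and gear wheel about their vertical axis, in rad, counter-clockwise from above positive; 0 = pointer at the index pin. Starts at 0.25 to 0.45; stays where left (stiff bearing, 0.3 N m). In mesh, turning the knob counter-clockwise lowers this value by 1/2.5 of the knob's angle, after up to 0.1 rad of free play at the knob.
- wheel_axis (a point): gear wheel with platter and white ceramic bird, one piece; this point is on its axis at the wheel's underside, 22 mm above the cabinet; x axis through the pointer. 20 square teeth 10.5 mm wide, outside radius 79 mm, 22 to 34 mm above the cabinet; platter 120 mm in diameter, top at 44 mm; the bird is 44 mm wide, its top 109 mm above the cabinet.
- mesh_point (a point): fixed point where pins and teeth meet, at the height of the teeth's tops (34 mm above the cabinet). The pin disc is 74 mm wide with 8 flat-ended steel pins (10 mm thick, 16 mm long, on a 60 mm circle) hanging from it; it turns and slides as one with the knob. Where the pins stand is not given. One pitch is 0.785 rad of knob turn, play in a gap 2 to 3 mm. Pressing hard drags the wheel along.
- index_pin (a point): foot of the brass index pin on the plinth's top face, 87 mm from the platter's axis; the pin is 8 mm thick, its top 58 mm above the cabinet
- pointer (a point): tip of the steel pointer on the platter's edge, 64 mm from the platter's axis, 47.5 mm above the cabinet
- bowl: bystander: smoked glass bowl, 100 mm wide, 50 mm high; origin at the centre of its underside
- remote: bystander: orange plastic remote, 160 x 42 x 18 mm, lying flat, long along its x; origin at the centre of its underside
- keyring: bystander: steel keychain ring, 34 mm wide, 5 mm thick, lying flat; origin at its centre underneath
- lamp: bystander: white ceramic lamp base with a toggle switch, 136 mm wide, 250 mm high; origin at the centre of its underside
- jewel_box: bystander: dark wooden jewelry box with a closed hinged lid, 120 x 160 mm, about 80 mm high with a knob on the lid; fixed; origin at the centre of its underside
- coasters: bystander: pile of four round cork coasters, 90 mm wide, 20 mm high; origin at the centre of its underside
- candle_tin: bystander: aluminium candle tin, 64 mm wide, 45 mm high; origin at the centre of its underside

How it is judged:
By the outcome, as a careful person would: the job done as asked, in the order asked, and still so for the second after the job is handed in, with the robot touching nothing.
It also fails if it takes over 54 s, if anything falls off the work surface, if the arm or the gripper's body presses on something with over 40 N, if the wrist force passes 120 N, or if a joint passes its speed limit or range.

## Robot

A 6-joint arm with a two-finger parallel gripper is mounted at the origin on the work surface. World frame = base frame: x ahead of the robot, y to its left, z up, the work surface at z = 0. Lengths are in mm, angles in rad, forces in N, time in s.
With the tool pointing down it reaches from about 275 to 750 mm from the base axis. Payload 10.2 kg.
Tool frame: the origin (TCP) lies between the finger pads; the fingertips stand 22 mm ahead of it and the grasp point (between the pads) lies 3 mm ahead of it (ctrl.nose_length is the distance from the TCP to the fingertips, in mm); z points along the fingers, y is the line along which they close (so a half turn about z gives the same grasp; the last joint's range is limited). The gripper opens to 85 mm and grips with 20 to 120 N. Pads are 22 mm wide; open, the fingers measure 114 mm over their backs; the gripper's body (76 mm by 85 mm) begins 54 mm behind the grasp point. The pads swing forward as they close: fully open they stand 13 mm farther back than shut.
Start: joints at [1.038, 0.313, 1.498, -0, 1.331, -0.223], TCP at [160.069, 500.009, 253.294] pointing down, gripper open.
Joint ranges: [-2.94, 2.94], [-0.97, 2.17], [0.19, 2.56], [-1.23, 4.37], [0.02, 3.11], [-2.88, 2.88]. Speed limits (rad/s): [2.39, 2.39, 3.01, 3.14, 3.14, 3.14].

## Interface

Orientations are given as a unit quaternion [w, x, y, z].
In Python, from rig import sense, imaging, ctrl gives the robot as it stands. The module is installed in compiled form; this text tells all that it offers.
- The arm moves only by the tool apply_moves, never from a script. Its argument "commands" is a list of rows, each a list of 5 numbers: the gripper command: -1 is fully open, 1 is shut, values between are in proportion, then the shift along the tool's x, y, z in mm, then the turn about the tool's z in degrees. A call has 1 to 20 rows; each row shifts and turns the commanded pose from where the row before left it, along the tool's axes as they then stand; what a row does not reach is not made up. A row lasts 1/8 s, in which the tool goes at most 62.5 mm and 10.7 degrees, less where a joint would pass 70% of its speed; a pose out of reach is approached as far as the arm can. A call is refused whole if a number of a shift passes 62.5 or a number of a turn 10.7, either way. A call with a gripper value outside its range is refused whole. The fingers move at their own pace and stop on an object; "newtons" is the grip in N (left out, the last holds). Time passes only in rows, so rows that do not move let the fingers close. It gives the time, the measured TCP pose, the force, the opening and the grip force at its end, in the units of the state.
- sense(): the state, without advancing time (a new reading comes with each control period).
- imaging.capture(name): name is "scene" or "top" or "wrist"; returns the picture (384x512x3 uint8, blue, green, red); there is no depth.
- imaging.calibration(name): a dict with "camera_matrix" (3x3 intrinsics, pixels), "k1" (the pictures are not rectified: a ray, as slopes to the right and down, at radius r is drawn at 1 + k1 r^2 times it, then the intrinsics apply), "world_to_cam" (4x4, takes a point from world to camera coordinates). Camera axes: x right, y up, looking along -z (the intrinsics and any distortion apply to the point x, -y, -z); pixel columns grow to the right and rows downward; lengths in mm; the calibration is good to about 2 mm. A picture is of the moment at which its call begins: read the wrist's pose just before it. calibration takes no time and is no camera call; for the wrist camera it gives the pose at the moment of the call.
- ctrl.finish_job(): hands the job in; it is judged then, once.
The state is a dict: "time_s": time; "joints": joint angles; "dq": joint speeds; "tau": joint torques, N m; "eef_pos": TCP position; "ee_rot": TCP orientation; "force": force on the tool from outside, world axes, zero at the start; "wrist_torque": the same for the moment, N m; "grip_width": opening from 0.0 (shut) to 1.0 (fully open); "grip_force": force on a finger pad.
Only numpy, scipy, OpenCV 4.12 (cv2) and the standard library are available. Lean on these libraries where they do the work, as an engineer would, in place of code of your own. Each camera call takes 0.05 s, during which the arm holds its last target. There are 200 camera calls.

## Working session

There is one attempt and no reset: what is moved stays moved. The work goes in short steps, Python scripts to look and compute and a tool call to move; the robot and the scene stay as the last step left them, time stands still between calls to the robot, and variables do not carry over. Pictures are saved under pics/ and viewed, at most 10 in all, crops included, and the job is handed in when it is done.

Besides the shell and the picture viewer there is one more tool, called after "Request:" by a JSON object that holds its "fn" and its "kwargs". apply_moves: Moves the arm, as the interface text tells. Its arguments: {"type":"object","properties":{"commands":{"type":"array","items":{"type":"array","items":{"type":"number"}}},"newtons":{"type":"number"}},"required":["commands"]}

```bash
mkdir -p pics
cat > h.py <<'E'
import numpy as np, cv2
from rig import sense, imaging, ctrl
def ray(c,u,v):
    K=np.array(c["camera_matrix"]);T=np.array(c["world_to_cam"]);k=c["k1"]
    d=np.array([(u-K[0,2])/K[0,0],(v-K[1,2])/K[1,1]]);s=d.copy()
    for _ in range(30): s=d/(1+k*(s@s))
    R=T[:3,:3];return -R.T@T[:3,3], R.T@np.array([s[0],-s[1],-1.])
def onz(c,u,v,z):
    o,d=ray(c,u,v);return o+d*(z-o[2])/d[2]
def proj(c,P):
    K=np.array(c["camera_matrix"]);T=np.array(c["world_to_cam"]);p=T[:3,:3]@np.array(P,float)+T[:3,3]
    s=np.array([p[0]/-p[2],-p[1]/-p[2]]);s=s*(1+c["k1"]*(s@s));return K[0,0]*s[0]+K[0,2],K[1,1]*s[1]+K[1,2]
E
python3 - <<'E'
from h import *
a=imaging.capture("top");b=imaging.capture("scene");w=imaging.capture("wrist")
for n,i in (("top",a),("scene",b),("wrist",w)): cv2.imwrite(f"pics/{n}0.png",i)
for n in ("top","scene","wrist"):
    c=imaging.calibration(n);o,d=ray(c,256,192);print(n,o.round(),d.round(2))
cv2.imwrite("pics/a.png",cv2.resize(a,(800,600)))
s=sense();print({k:np.round(v,3) for k,v in s.items()})
E
```

```text
top [ 394.   -7. 1304.] [ 0.11 -0.02 -0.99]
scene [1323. -157.  600.] [-0.81  0.12 -0.57]
wrist [ 81. 524. 374.] [ 0.31 -0.11 -0.95]
{'time_s': np.float64(0.15), 'joints': array([ 1.038,  0.313,  1.498,  0.   ,  1.331, -0.223]), 'dq': array([-0.   , -0.001, -0.002, -0.001,  0.001, -0.001]), 'tau': array([ 1.0000e-03, -4.1236e+01, -2.5980e+01, -0.0000e+00,  3.0000e-03,
        0.0000e+00]), 'eef_pos': array([159.972, 499.871, 252.887]), 'ee_rot': array([-0.   ,  0.154,  0.988, -0.   ]), 'force': array([ 0.187, -0.847, -0.883]), 'wrist_torque': array([ 0.025, -0.119, -0.004]), 'grip_force': np.float64(0.0), 'grip_width': np.float64(1.003)}
```

View pics/a.png

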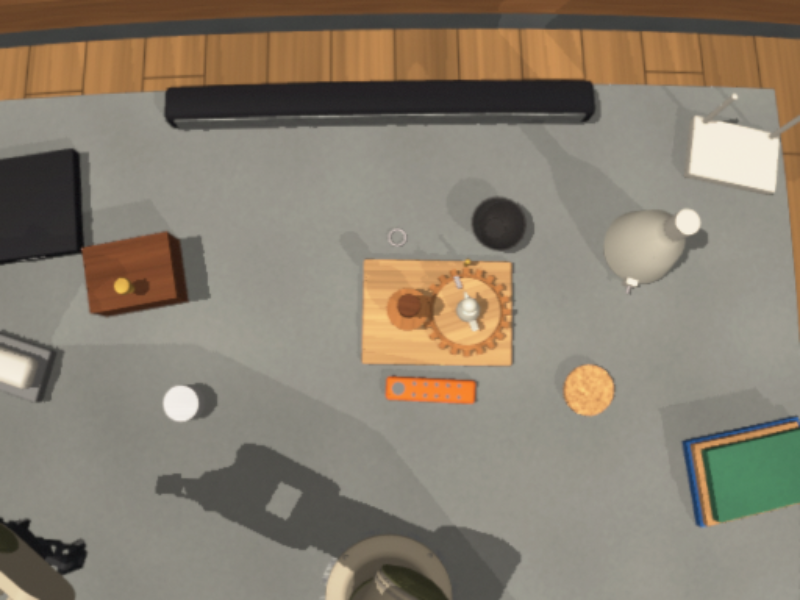

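View pics/scene0.png

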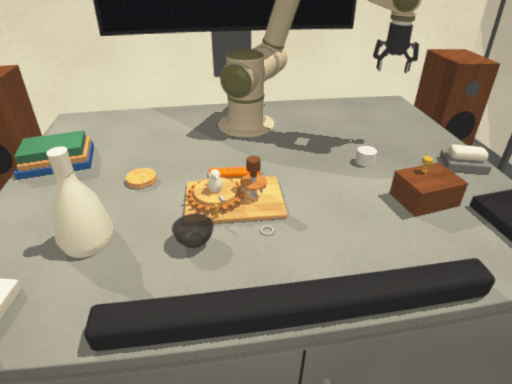

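The top view (800x600) shows the plinth with corners near (363,260), (512,262), (512,364) and (361,363). The knob is near (408,305), the platter near (469,310) and the index pin near (467,262). Next I'll measure the stand.

```bash
cat > m.py <<'E'
from h import *
a=cv2.imread("pics/top0.png");c=imaging.calibration("top")
hsv=cv2.cvtColor(a,cv2.COLOR_BGR2HSV)
m=((hsv[...,1]>70)&(hsv[...,2]>60)).astype(np.uint8)
m[:150]=0;m[237:]=0;m[:,:215]=0;m[:,345:]=0
m=cv2.morphologyEx(m,cv2.MORPH_OPEN,np.ones((5,5)))
k=max(cv2.findContours(m,0,2)[0],key=cv2.contourArea)
P=np.array([onz(c,*p[0],16)[:2] for p in k],np.float32)
print("rect",cv2.minAreaRect(P));print(cv2.minAreaRect(k))
r=cv2.minAreaRect(P)
# knob: scene + top centroids of dark brown
def blob(img,box,f):
    x0,y0,x1,y1=box;h=cv2.cvtColor(img,cv2.COLOR_BGR2HSV)[y0:y1,x0:x1].astype(int)
    q=f(h).astype(np.uint8);n,l,s,ce=cv2.connectedComponentsWithStats(q)
    i=1+s[1:,4].argmax();return s[i][:4]+[x0,y0,0,0],s[i][4],ce[i]+[x0,y0]
dk=lambda h:(h[...,2]<110)&(h[...,1]>80)
print("top knob",blob(a,(245,180,285,215),dk))
b=cv2.imread("pics/scene0.png");cs=imaging.calibration("scene")
print("scene knob",blob(b,(240,150,270,175),dk))
big=np.hstack([cv2.resize(a[155:245,220:340],(440,330),interpolation=2),cv2.resize(b[140:230,175:295],(360,270),interpolation=2).repeat(1,0) if 0 else cv2.copyMakeBorder(cv2.resize(b[145:225,180:290],(360,262),interpolation=2),0,68,0,0,0)])
cv2.imwrite("pics/b.png",big)
E
python3 m.py
```

```text
rect ((508.8040466308594, -97.24172973632812), (269.9948425292969, 189.9076690673828), 88.05811309814453)
((279.0, 199.5), (67.0, 96.0), 90.0)
top knob (array([274, 193,   3,  11]), np.int32(17), array([275.52941176, 197.41176471]))
scene knob (array([247, 161,  13,  14]), np.int32(125), array([252.872, 167.192]))
```

View pics/b.png

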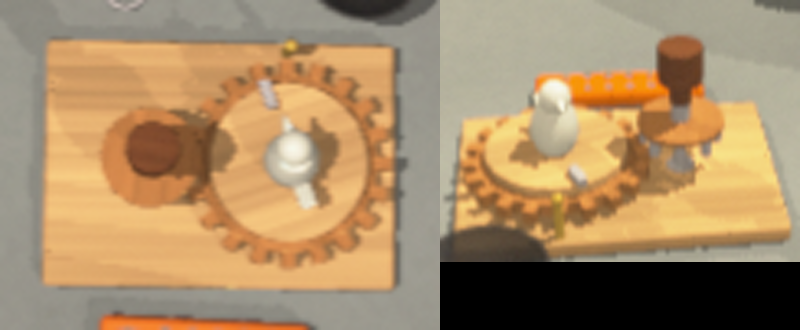

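The plinth measures 270.0 x 189.9 mm against the stated 270 x 190, with its centre at (508.8, -97.2) and a yaw of -1.94°. That puts the knob axis near (510.7, -42.3). I'll move above it and check with the wrist camera.

Request:
{"fn": "apply_moves", "kwargs": {"commands": [[-1,-41.6,-34.2,0,0],[-1,-41.6,-34.2,0,0],[-1,-41.6,-34.2,0,0],[-1,-41.6,-34.2,0,0],[-1,-41.6,-34.2,0,0],[-1,-41.6,-34.2,0,0],[-1,-41.6,-34.2,0,0],[-1,-41.6,-34.2,0,0],[-1,-41.6,-34.2,0,0],[-1,-41.6,-34.2,0,0],[-1,-41.6,-34.2,0,0],[-1,-41.6,-34.2,0,0],[-1,0,0,0,0],[-1,0,0,0,0]]}}

```text
time_s: 1.9
eef_pos: [510.0, -42.7, 253.0]
ee_rot: [-0.0, 0.154, 0.988, 0.0]
force: [-1.2, -0.9, -0.0]
grip_width: 0.996
grip_force: 0.0
```

```bash
cat >> h.py <<'E'
yaw=np.radians(-1.942);SC=np.array([508.8,-97.24])
def S(x,y,z): return np.array([SC[0]+x*np.cos(yaw)-y*np.sin(yaw),SC[1]+x*np.sin(yaw)+y*np.cos(yaw),z])
E
python3 - <<'E'
from h import *
s=sense();c=imaging.calibration("wrist");w=imaging.capture("wrist");cv2.imwrite("pics/w1.png",w)
print(s["eef_pos"],s["ee_rot"].round(3),s["joints"].round(3),s["force"].round(2))
for n,P in (("knobtop",S(0,55,134)),("index",S(87,-50,58)),("plat",S(0,-50,44)),("ptr.35",S(64*np.cos(.35),-50+64*np.sin(.35),47.5))):
    print(n,P.round(1),np.round(proj(c,P),1),np.round(proj(imaging.calibration("top"),P),1),np.round(proj(imaging.calibration("scene"),P),1))
E
```

```text
[510.04197537 -42.67722294 252.99151968] [-0.     0.154  0.988  0.   ] [-0.313  0.285  1.537  0.     1.321 -1.574] [-1.19 -0.87 -0.04]
knobtop [510.7 -42.3 134. ] [260.4 192.4] [261.  194.8] [253.1 157.9]
index [ 594.1 -150.2   58. ] [192.  263.7] [298.9 166.7] [215.5 203.6]
plat [ 507.1 -147.2   44. ] [167.9 190.4] [298.2 198.7] [215.1 188.7]
ptr.35 [ 567.9 -127.3   47.5] [204.  234.5] [290.5 176.8] [224.  200.1]
```

View pics/w1.png

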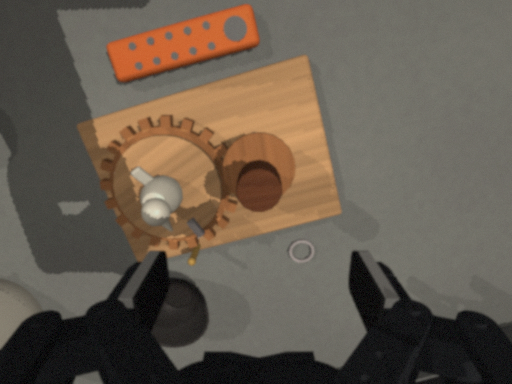

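The wrist view shows the knob top near (260,187), a little off the predicted (260,192). The index pin top is near (192,262) and the pointer near (196,228). I'll refine the knob centre and the pointer angle.

```bash
cat > m2.py <<'E'
from h import *
import sys
def knob(name,img,c,z):
    u,v=proj(c,S(0,55,z));u=int(u);v=int(v);r=32 if name=="wrist" else 14
    g=img[v-r:v+r,u-r:u+r];h=cv2.cvtColor(g,cv2.COLOR_BGR2HSV)
    print(name,"V row",h[r,::4,2],"col",h[::4,r,2]); 
    return g
w=cv2.imread("pics/w1.png");c=imaging.calibration("wrist")
g=cv2.cvtColor(w,cv2.COLOR_BGR2HSV)
m=((g[...,2]<105)&(g[...,1]>100)).astype(np.uint8);m[:150]=0;m[225:]=0;m[:,:225]=0;m[:,300:]=0
ks=sorted(cv2.findContours(m,0,2)[0],key=cv2.contourArea)[-2:]
for k in ks: 
    print(cv2.minEnclosingCircle(k),cv2.contourArea(k),cv2.boundingRect(k))
k=ks[-1];e=cv2.fitEllipse(k);print(e)
for z in (132,136): print(onz(c,*cv2.minEnclosingCircle(k)[0],z).round(1), onz(c,*e[0],z).round(1))
cv2.imwrite("pics/c.png",np.hstack([cv2.resize(w[140:230,220:310],(400,400),interpolation=2),cv2.resize(w[180:270,130:220],(400,400),interpolation=2)]))
E
python3 m2.py
```

```text
((232.0, 201.0), 4.123205661773682) 9.0 (228, 199, 9, 4)
((251.4927520751953, 183.2463836669922), 31.077594757080078) 2202.0 (225, 160, 57, 51)
((253.01466369628906, 184.13380432128906), (48.470455169677734, 59.6696891784668), 107.00232696533203)
[501.9 -46.5 132. ] [502.9 -45.6 132. ]
[500.7 -46.1 136. ] [501.8 -45.1 136. ]
```

View pics/c.png

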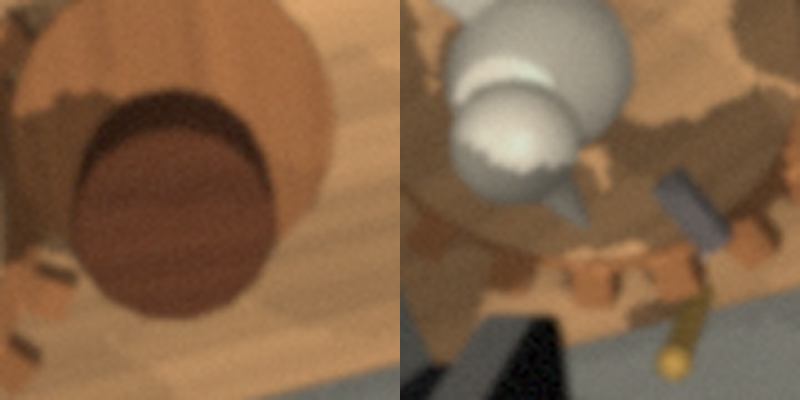

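The knob top centre is at (259.4,189.3) and the index pin top at (191.9,261.4). Both sit 2 to 3 px from prediction, which is within the calibration error, so the axis is at about (509.5, -43). I'll pre-turn clockwise to leave wrist range for the counter-clockwise turn, then descend and grip lightly.

Request:
{"fn": "apply_moves", "kwargs": {"commands": [[-1,0,0,12,10.7],[-1,0,0,12,10.7],[-1,0,0,12,10.7],[-1,0,0,12,10.7],[-1,0,0,12,10.7],[-1,0,0,12,10.7],[-1,0,-0.5,12,0],[-1,0,0,12,0],[-1,0,0,12,0],[-1,0,0,12,0],[-1,0,0,8,0],[-1,0,0,6,0],[-1,0,0,0,0],[-1,0,0,0,0]]}}

```text
time_s: 3.7
eef_pos: [510.1, -43.2, 119.6]
ee_rot: [0.0, 0.656, 0.755, 0.0]
force: [-0.9, 0.3, -0.0]
grip_width: 1.003
grip_force: 0.0
```

Request:
{"fn": "apply_moves", "kwargs": {"commands": [[1,0,0,0,0],[1,0,0,0,0],[1,0,0,0,0],[1,0,0,0,0],[1,0,0,0,0],[1,0,0,0,0],[1,0,0,0,0],[1,0,0,0,0]], "newtons": 20}}

```text
time_s: 4.7
eef_pos: [510.0, -43.1, 119.4]
ee_rot: [0.0, 0.656, 0.755, 0.0]
force: [1.7, 0.7, 0.6]
grip_width: 0.439
grip_force: 24.1
```

Run:
```python
from h import *
s=sense();print({k:np.round(v,3) for k,v in s.items() if k not in("dq","tau")})
b=imaging.capture("scene");cv2.imwrite("pics/s2.png",b)
cv2.imwrite("pics/d.png",cv2.resize(b[100:230,170:320],(690,598),interpolation=2))
```

```text
{'time_s': np.float64(4.7), 'joints': array([-0.314,  0.434,  1.706,  0.   ,  1.002, -0.454]), 'eef_pos': array([510.027, -43.123, 119.393]), 'ee_rot': array([0.   , 0.656, 0.755, 0.   ]), 'force': array([1.665, 0.7  , 0.645]), 'wrist_torque': array([ 0.037, -0.324, -0.03 ]), 'grip_force': np.float64(24.146), 'grip_width': np.float64(0.439)}
```

View pics/d.png

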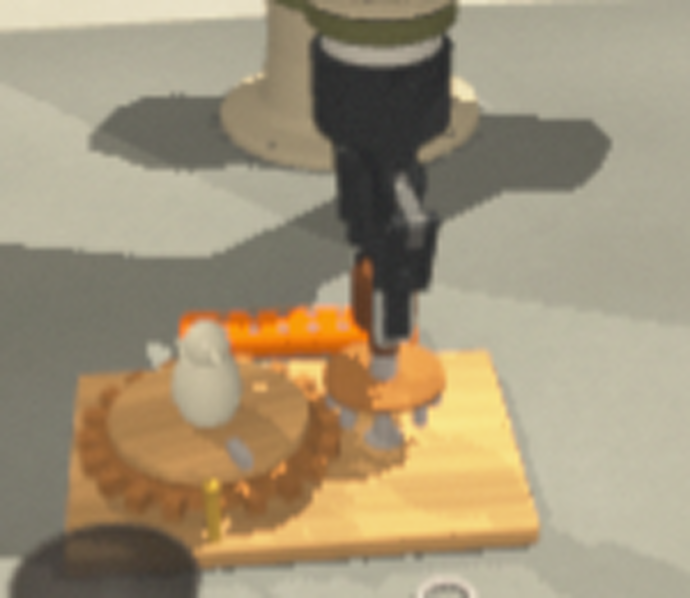

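The knob is held: opening 37.3 mm, forces small, gripper over the knob and the pointer not yet at the pin. Easing down.

Request:
{"fn": "apply_moves", "kwargs": {"commands": [[1,0,0,1,0],[1,0,0,1,0],[1,0,0,1,0],[1,0,0,1,0]]}}

```text
time_s: 5.25
eef_pos: [510.0, -43.1, 115.3]
ee_rot: [0.0, 0.656, 0.755, 0.0]
force: [1.6, 0.2, 1.2]
grip_width: 0.437
grip_force: 24.2
```

Request:
{"fn": "apply_moves", "kwargs": {"commands": [[1,0,0,0.7,0],[1,0,0,0.7,0],[1,0,0,0.6,0]]}}

```text
time_s: 5.62
eef_pos: [510.0, -43.1, 113.3]
ee_rot: [0.0, 0.656, 0.755, 0.0]
force: [1.8, 0.4, 1.2]
grip_width: 0.439
grip_force: 24.2
```

Request:
{"fn": "apply_moves", "kwargs": {"commands": [[1,0,0,0.5,0],[1,0,0,0.5,0]]}}

```text
time_s: 5.88
eef_pos: [509.9, -43.1, 112.3]
ee_rot: [0.0, 0.656, 0.755, 0.0]
force: [1.7, 1.0, 0.8]
grip_width: 0.44
grip_force: 24.2
```

Request:
{"fn": "apply_moves", "kwargs": {"commands": [[1,0,0,0.4,0],[1,0,0,0.4,0]]}}

```text
time_s: 6.12
eef_pos: [509.9, -43.1, 111.5]
ee_rot: [0.0, 0.656, 0.755, 0.0]
force: [3.3, 1.3, 3.0]
grip_width: 0.442
grip_force: 24.3
```

Request:
{"fn": "apply_moves", "kwargs": {"commands": [[1,0,0,0.3,0],[1,0,0,0.3,0]]}}

```text
time_s: 6.38
eef_pos: [510.0, -43.1, 111.3]
ee_rot: [0.0, 0.656, 0.755, 0.0]
force: [1.3, 1.4, 7.7]
grip_width: 0.439
grip_force: 24.8
```

Request:
{"fn": "apply_moves", "kwargs": {"commands": [[1,0,0,0.3,0]]}}

```text
time_s: 6.5
eef_pos: [510.1, -43.1, 111.3]
ee_rot: [0.0, 0.656, 0.755, 0.0]
force: [-0.3, 1.7, 10.5]
grip_width: 0.437
grip_force: 25.1
```

Contact at z≈111.4, which makes fully down about 97.9. I'll back off slightly and rock with a light press.

Request:
{"fn": "apply_moves", "kwargs": {"commands": [[1,0,0,-0.3,-2],[1,0,0,0,-2]]}}

```text
time_s: 6.75
eef_pos: [510.0, -43.0, 111.3]
ee_rot: [0.0, 0.629, 0.778, 0.0]
force: [1.1, 1.9, 6.7]
grip_width: 0.436
grip_force: 24.6
```

Request:
{"fn": "apply_moves", "kwargs": {"commands": [[1,0,0,0,-2],[1,0,0,0,-2]]}}

```text
time_s: 7.0
eef_pos: [510.0, -43.0, 111.3]
ee_rot: [0.0, 0.601, 0.799, 0.0]
force: [0.9, 2.5, 6.2]
grip_width: 0.439
grip_force: 24.6
```

Request:
{"fn": "apply_moves", "kwargs": {"commands": [[1,0,0,0,-2],[1,0,0,0,-2]]}}

```text
time_s: 7.25
eef_pos: [510.0, -43.0, 111.3]
ee_rot: [0.0, 0.573, 0.82, 0.0]
force: [1.1, 2.5, 5.8]
grip_width: 0.436
grip_force: 24.6
```

Request:
{"fn": "apply_moves", "kwargs": {"commands": [[1,0,0,0,-2],[1,0,0,0,-2]]}}

```text
time_s: 7.5
eef_pos: [510.0, -43.0, 111.3]
ee_rot: [0.0, 0.544, 0.839, 0.0]
force: [2.2, 2.0, 5.5]
grip_width: 0.436
grip_force: 24.6
```

Request:
{"fn": "apply_moves", "kwargs": {"commands": [[1,0,0,0,-2],[1,0,0,0,-2]]}}

```text
time_s: 7.75
eef_pos: [510.1, -43.0, 111.3]
ee_rot: [0.0, 0.514, 0.858, 0.0]
force: [2.2, 1.6, 5.5]
grip_width: 0.438
grip_force: 24.6
```

Request:
{"fn": "apply_moves", "kwargs": {"commands": [[1,0,0,0,-2],[1,0,0,0,-2]]}}

```text
time_s: 8.0
eef_pos: [510.1, -43.1, 111.3]
ee_rot: [0.0, 0.484, 0.875, 0.0]
force: [2.0, 1.1, 3.4]
grip_width: 0.437
grip_force: 24.5
```

```bash
python3 -c "
from h import *
s=sense();print(s['wrist_torque'].round(3),s['force'].round(2),s['eef_pos'].round(2))"
```

```text
[ 0.245 -0.565 -0.05 ] [2.04 1.09 3.45] [510.09 -43.05 111.27]
```

Request:
{"fn": "apply_moves", "kwargs": {"commands": [[1,0,0,0.4,0]]}}

```text
time_s: 8.12
eef_pos: [510.1, -43.0, 111.0]
ee_rot: [0.0, 0.484, 0.875, 0.0]
force: [1.3, 2.0, 8.2]
grip_width: 0.437
grip_force: 24.9
```

Request:
{"fn": "apply_moves", "kwargs": {"commands": [[1,0,0,0,-2]]}}

```text
time_s: 8.25
eef_pos: [510.1, -43.0, 110.9]
ee_rot: [0.0, 0.469, 0.883, 0.0]
force: [2.7, 1.3, 4.8]
grip_width: 0.442
grip_force: 24.6
```

Request:
{"fn": "apply_moves", "kwargs": {"commands": [[1,0,0,0,-2]]}}

```text
time_s: 8.38
eef_pos: [510.1, -43.0, 110.6]
ee_rot: [0.0, 0.453, 0.891, 0.0]
force: [4.9, 0.9, 1.1]
grip_width: 0.438
grip_force: 24.2
```

Force fell to 1.1 N and z is dropping, so the pins are entering a gap. Easing down a little.

Request:
{"fn": "apply_moves", "kwargs": {"commands": [[1,0,0,0.4,0]]}}

```text
time_s: 8.5
eef_pos: [510.1, -43.0, 110.0]
ee_rot: [0.0, 0.454, 0.891, 0.0]
force: [4.5, 1.7, 0.5]
grip_width: 0.439
grip_force: 24.2
```

Request:
{"fn": "apply_moves", "kwargs": {"commands": [[1,0,0,0.4,0]]}}

```text
time_s: 8.62
eef_pos: [510.0, -43.1, 109.6]
ee_rot: [0.0, 0.454, 0.891, 0.0]
force: [4.7, 1.4, 0.9]
grip_width: 0.44
grip_force: 24.3
```

Request:
{"fn": "apply_moves", "kwargs": {"commands": [[1,0,0,0.6,-1],[1,0,0,0.6,0]]}}

```text
time_s: 8.88
eef_pos: [510.0, -43.1, 108.4]
ee_rot: [0.0, 0.446, 0.895, 0.0]
force: [4.9, 2.1, 1.1]
grip_width: 0.442
grip_force: 24.3
```

Request:
{"fn": "apply_moves", "kwargs": {"commands": [[1,0,0,0.6,0],[1,0,0,0.6,0]]}}

```text
time_s: 9.12
eef_pos: [510.0, -43.1, 107.3]
ee_rot: [0.0, 0.446, 0.895, 0.0]
force: [3.7, 2.3, -0.0]
grip_width: 0.439
grip_force: 24.3
```

Descending freely. Contact at 10.5 mm corresponded to z 111.3, so about 9 mm remains.

Request:
{"fn": "apply_moves", "kwargs": {"commands": [[1,0,0,0.7,0],[1,0,0,0.7,0],[1,0,0,0.7,0]]}}

```text
time_s: 9.5
eef_pos: [510.0, -43.1, 105.1]
ee_rot: [0.0, 0.446, 0.895, 0.0]
force: [6.1, 2.6, 0.4]
grip_width: 0.438
grip_force: 24.3
```

Request:
{"fn": "apply_moves", "kwargs": {"commands": [[1,0,0,0.7,0],[1,0,0,0.7,0],[1,0,0,0.7,0]]}}

```text
time_s: 9.88
eef_pos: [510.0, -43.1, 103.0]
ee_rot: [0.0, 0.446, 0.895, 0.0]
force: [4.2, 2.0, 1.9]
grip_width: 0.434
grip_force: 24.3
```

Request:
{"fn": "apply_moves", "kwargs": {"commands": [[1,0,0,0.6,0],[1,0,0,0.6,0],[1,0,0,0.6,0]]}}

```text
time_s: 10.25
eef_pos: [510.0, -43.1, 101.3]
ee_rot: [0.0, 0.446, 0.895, 0.0]
force: [4.5, 0.7, 1.9]
grip_width: 0.432
grip_force: 24.3
```

Request:
{"fn": "apply_moves", "kwargs": {"commands": [[1,0,0,0.6,0],[1,0,0,0.6,0],[1,0,0,0.6,0]]}}

```text
time_s: 10.62
eef_pos: [510.1, -43.1, 99.5]
ee_rot: [0.0, 0.446, 0.895, 0.0]
force: [5.3, 0.9, 1.0]
grip_width: 0.436
grip_force: 24.3
```

Request:
{"fn": "apply_moves", "kwargs": {"commands": [[1,0,0,0.5,0],[1,0,0,0.5,0]]}}

```text
time_s: 10.88
eef_pos: [510.0, -43.1, 98.5]
ee_rot: [0.0, 0.446, 0.895, 0.0]
force: [4.5, 1.5, 0.8]
grip_width: 0.435
grip_force: 24.3
```

Request:
{"fn": "apply_moves", "kwargs": {"commands": [[1,0,0,0.4,0],[1,0,0,0.3,0]]}}

```text
time_s: 11.12
eef_pos: [510.1, -43.1, 98.0]
ee_rot: [0.0, 0.446, 0.895, 0.0]
force: [4.6, 1.7, 4.8]
grip_width: 0.436
grip_force: 24.5
```

Request:
{"fn": "apply_moves", "kwargs": {"commands": [[1,0,0,0.4,0],[1,0,0,0.2,0]]}}

```text
time_s: 11.38
eef_pos: [510.2, -43.2, 97.9]
ee_rot: [0.0, 0.446, 0.895, 0.0]
force: [2.5, 3.0, 9.8]
grip_width: 0.435
grip_force: 25.1
```

Run:
```python
from h import *
for n in ("top","scene"):
    i=imaging.capture(n);cv2.imwrite(f"pics/{n}3.png",i)
s=sense();print({k:np.round(v,3) for k,v in s.items() if k not in("dq","tau")})
a=cv2.imread("pics/top3.png");b=cv2.imread("pics/scene3.png")
cv2.imwrite("pics/e.png",np.hstack([cv2.resize(a[155:245,250:340],(400,400),interpolation=2),cv2.resize(b[145:225,180:260],(400,400),interpolation=2)]))
for n in ("top","scene"):
    c=imaging.calibration(n)
    print(n,"pin top",np.round(proj(c,S(87,-50,58)),1),[ (t,np.round(proj(c,S(64*np.cos(t),-50+64*np.sin(t),47.5)),1)) for t in (0,.2,.4)])
```

```text
{'time_s': np.float64(11.475), 'joints': array([-0.314,  0.466,  1.723, -0.   ,  0.951, -0.96 ]), 'eef_pos': array([510.176, -43.143,  97.902]), 'ee_rot': array([0.   , 0.446, 0.895, 0.   ]), 'force': array([2.99 , 1.551, 8.525]), 'wrist_torque': array([ 0.529, -0.547, -0.009]), 'grip_force': np.float64(24.999), 'grip_width': np.float64(0.441)}
top pin top [298.9 166.7] [(0, array([298.4, 175.5])), (0.2, array([293.9, 175.9])), (0.4, array([289.4, 177.2]))]
scene pin top [215.5 203.6] [(0, array([215.6, 201.5])), (0.2, array([220.5, 200.9])), (0.4, array([225.1, 199.7]))]
```

View pics/e.png

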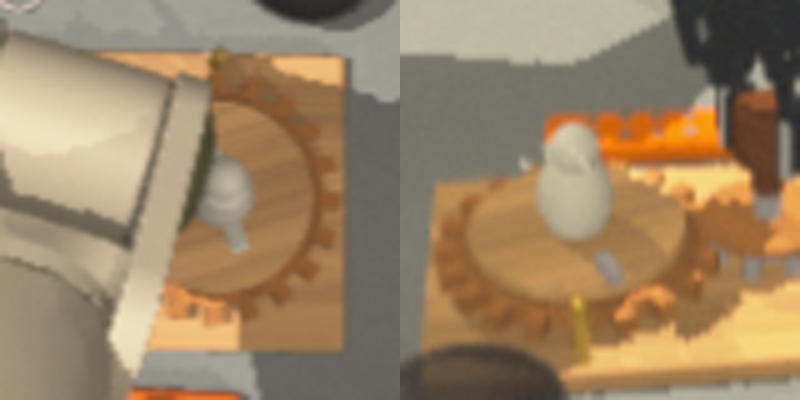

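The knob hit its stop at z 97.9, 13.4 mm below contact, so it is fully down. In the scene crop the pointer tip is at full-image (222.6,201.6) and the pin top at (215.4,204.6), so the turntable is at about 0.29 rad. I'll relax the press and turn counter-clockwise.

Request:
{"fn": "apply_moves", "kwargs": {"commands": [[1,0,0,-0.5,0],[1,0,0,0,-2],[1,0,0,0,-3],[1,0,0,0,-3],[1,0,0,0,-3],[1,0,0,0,-3],[1,0,0,0,-3],[1,0,0,0,-3],[1,0,0,0,-3],[1,0,0,0,-3],[1,0,0,0,-2],[1,0,0,0,0]]}}

```text
time_s: 12.98
eef_pos: [510.1, -43.0, 97.9]
ee_rot: [0.0, 0.215, 0.977, 0.0]
force: [4.0, 2.4, 6.0]
grip_width: 0.439
grip_force: 24.7
```

Run:
```python
from h import *
s=sense();print({k:np.round(v,3) for k,v in s.items() if k not in("dq","tau")})
c=imaging.calibration("wrist")
w=imaging.capture("wrist");b=imaging.capture("scene");cv2.imwrite("pics/w4.png",w);cv2.imwrite("pics/s4.png",b)
for n in ("wrist","scene"):
    c=imaging.calibration(n);print(n,"pin top",np.round(proj(c,S(87,-50,58)),1),[ (t,np.round(proj(c,S(64*np.cos(t),-50+64*np.sin(t),47.5)),1)) for t in (0,.1,.2)])
cv2.imwrite("pics/f.png",np.hstack([w,cv2.resize(b[155:220,190:240],(288,374),interpolation=2) if 0 else cv2.copyMakeBorder(cv2.resize(b[165:220,195:237],(288,377),interpolation=2),0,7,0,0,0)]))
```

```text
{'time_s': np.float64(12.975), 'joints': array([-3.130e-01,  4.660e-01,  1.723e+00,  1.000e-03,  9.520e-01,
       -1.451e+00]), 'eef_pos': array([510.108, -42.975,  97.943]), 'ee_rot': array([0.   , 0.215, 0.977, 0.   ]), 'force': array([4.041, 2.401, 6.01 ]), 'wrist_torque': array([ 0.689, -0.844, -0.067]), 'grip_force': np.float64(24.697), 'grip_width': np.float64(0.439)}
wrist pin top [171.4 392.1] [(0, array([159.6, 357. ])), (0.1, array([167.2, 354.1])), (0.2, array([174.5, 350.5]))]
scene pin top [215.5 203.6] [(0, array([215.6, 201.5])), (0.1, array([218. , 201.3])), (0.2, array([220.5, 200.9]))]
```

View pics/f.png

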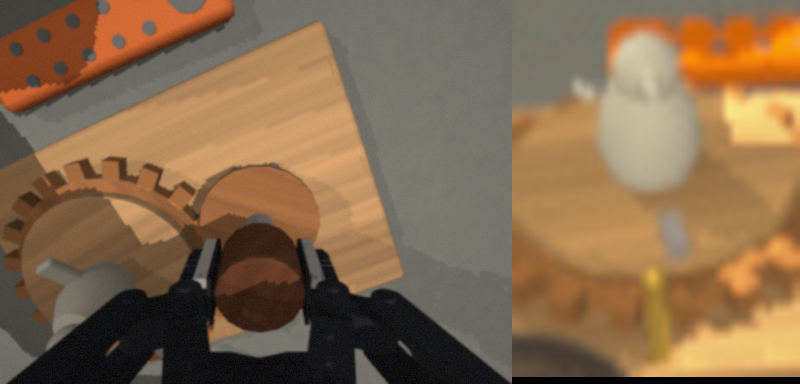

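In the scene view the pointer tip is at (219.1,202.2) and the pin at 215.4, so the turntable is at about 0.15 rad and falling as expected. I'll turn 17° more, let go, rise and measure precisely from above.

Request:
{"fn": "apply_moves", "kwargs": {"commands": [[1,0,0,-0.2,-3],[1,0,0,0,-3],[1,0,0,0,-3],[1,0,0,0,-3],[1,0,0,0,-3],[1,0,0,0,-2],[1,0,0,0,0],[-1,0,0,0,0],[-1,0,0,0,0],[-1,0,0,0,0],[-1,0,0,0,0],[-1,0,0,0,0]]}}

```text
time_s: 14.58
eef_pos: [509.8, -43.1, 97.8]
ee_rot: [-0.0, 0.069, 0.998, 0.0]
force: [-0.3, 0.1, -0.4]
grip_width: 1.003
grip_force: 0.0
```

Request:
{"fn": "apply_moves", "kwargs": {"commands": [[-1,0,0,-10,0],[-1,0,0,-20,0],[-1,0,0,-25,0],[-1,0,0,-25,0],[-1,0,0,-25,0],[-1,0,0,-25,0],[-1,0,0,-25,0],[-1,0,0,0,0],[-1,0,0,0,0]]}}

```text
time_s: 15.7
eef_pos: [509.5, -43.0, 252.2]
ee_rot: [-0.001, 0.069, 0.998, 0.0]
force: [0.2, 0.7, 0.2]
grip_width: 0.997
grip_force: 0.0
```

```bash
cat > m3.py <<'E'
from h import *
import sys
n0=sys.argv[1]
s=sense();print(s["eef_pos"].round(1),s["joints"].round(3)[5],s["force"].round(1))
c=imaging.calibration("wrist");w=imaging.capture("wrist");cv2.imwrite(f"pics/{n0}.png",w)
h=cv2.cvtColor(w,cv2.COLOR_BGR2HSV).astype(int)
# rectify plinth plane region z=47.5 into stand frame, 0.5 mm/px, +x up, -y right
def rect(z,x0,x1,y0,y1,st=.5):
    X,Y=np.meshgrid(np.arange(x1,x0,-st),np.arange(y1,y0,-st),indexing="ij")
    uv=np.array([proj(c,S(x,y,z)) for x,y in zip(X.ravel(),Y.ravel())],np.float32).reshape(*X.shape,2)
    return cv2.remap(w,uv[...,0],uv[...,1],1)
A=rect(47.5,20,90,-90,-10);B=rect(58,60,110,-90,-10)
cv2.imwrite(f"pics/{n0}r.png",cv2.resize(np.vstack([A,B]),None,fx=2,fy=2,interpolation=2))
for n,im,x1,f in (("ptr",A,90,lambda h:(h[...,1]<70)),("pin",B,110,lambda h:(h[...,0]>18)&(h[...,0]<32)&(h[...,1]>120))):
    q=f(cv2.cvtColor(im,cv2.COLOR_BGR2HSV)).astype(np.uint8)
    N,l,st,ce=cv2.connectedComponentsWithStats(q)
    for i in range(1,N):
        if st[i][4]>30: print(n,"area",st[i][4],"c",round(x1-ce[i][1]/2,1),round(-10-ce[i][0]/2,1),"x",x1-st[i][1]/2,x1-(st[i][1]+st[i][3])/2,"y",-10-st[i][0]/2,-10-(st[i][0]+st[i][2])/2)
E
python3 m3.py w5
```

```text
[509.5 -43.  252.2] -1.746 [0.2 0.7 0.2]
ptr area 1867 c 83.9 -27.4 x 90.0 76.5 y -10.0 -48.5
ptr area 1843 c 83.2 -72.1 x 90.0 76.0 y -51.5 -90.0
ptr area 876 c 52.2 -50.6 x 64.0 39.5 y -46.0 -56.0
ptr area 1936 c 28.5 -70.9 x 46.5 20.0 y -47.0 -88.0
pin area 374 c 80.1 -47.4 x 87.5 70.5 y -39.0 -53.5
```

View pics/w5r.png

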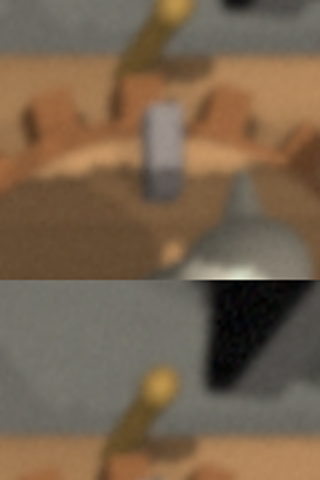

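In the rectified view (4 px/mm) the pointer runs from tail (161,198) to tip (166,103), and the pin top is at (160,384). It is nearly aligned, possibly slightly past. I'll put the camera straight above the pointer line to rule out parallax.

Run:
```python
from h import *
s=sense();c=imaging.calibration("wrist");o,d=ray(c,256,192)
print(o.round(1),d.round(3),s["ee_rot"].round(3)); w,x,y,z=s["ee_rot"]
from scipy.spatial.transform import Rotation as R
M=R.from_quat([x,y,z,w]).as_matrix();print(M.round(3))
t=S(45,-50,0)[:2]; dv=np.array([*(t-o[:2]-d[:2]/-d[2]*210),0]); print("to centre in view",dv.round(1),(M.T@dv).round(1))
dv=np.array([*(t-o[:2]),0]); print("cam above",dv.round(1),(M.T@dv).round(1));
```

```text
[428.  -32.8 373.4] [ 0.319 -0.051 -0.946] [-0.001  0.069  0.998  0.   ]
[[-0.99   0.138 -0.002]
 [ 0.138  0.99   0.   ]
 [ 0.002  0.    -1.   ]]
to centre in view [  53.3 -104.6    0. ] [-67.3 -96.2  -0.1]
cam above [ 124.1 -115.9    0. ] [-138.9  -97.6   -0.3]
```

Request:
{"fn": "apply_moves", "kwargs": {"commands": [[-1,-17,-27,0,0],[-1,-17,-27,0,0],[-1,-17,-27,0,0],[-1,-17,-27,0,0],[-1,0,0,0,0],[-1,0,0,0,0]]}}

```text
time_s: 16.5
eef_pos: [561.9, -158.8, 252.2]
ee_rot: [-0.001, 0.069, 0.998, 0.0]
force: [-0.7, -0.3, 0.5]
grip_width: 1.001
grip_force: 0.0
```

```bash
cat >> m3.py <<'E'
q=(cv2.cvtColor(A,cv2.COLOR_BGR2HSV)[...,1]<70).astype(np.uint8)
N,l,st,ce=cv2.connectedComponentsWithStats(q)
i=min(range(1,N),key=lambda i:np.hypot(90-ce[i][1]/2-52,-10-ce[i][0]/2+50) if st[i][4]>100 else 999)
ys,xs=np.where(l==i);x=90-ys/2;y=-10-xs/2
pa=[(v,y[x==v].mean(),y[x==v].max(),y[x==v].min()) for v in np.arange(42,63,3.)];print(np.round(pa,2))
k=(x>43)&(x<62);print("dir",np.polyfit(x[k],y[k],1))
# axis: pixels of tooth/platter rim ; plinth far edge direction
print("camera in stand y",ray(c,256,192)[0].round(1))
E=rect(16,70,120,-170,30)
g=cv2.cvtColor(E,cv2.COLOR_BGR2HSV)[...,1]
e=[]
for j in range(0,g.shape[1],4):
    r=np.where(g[:,j]>95)[0]
    if len(r): e.append((30-j/2,120-r[0]/2))
e=np.array(e);m=np.median(e[:,1]);e=e[abs(e[:,1]-m)<3];print("edge x",m,"slope dx/dy",np.polyfit(e[:,0],e[:,1],1),len(e))
E
python3 m3.py w6
```

```text
[ 561.9 -158.8  252.2] -1.908 [-0.7 -0.3  0.5]
ptr area 1161 c 86.2 -27.9 x 90.0 82.0 y -10.0 -47.0
ptr area 1115 c 86.1 -72.6 x 90.0 81.5 y -56.0 -90.0
ptr area 718 c 52.0 -50.2 x 63.0 40.5 y -46.0 -55.0
ptr area 598 c 26.0 -50.3 x 37.0 20.0 y -40.0 -61.5
pin area 328 c 81.2 -51.1 x 88.0 72.0 y -47.5 -55.5
[[ 42.   -50.5  -47.   -54.  ]
 [ 45.   -50.5  -46.5  -54.5 ]
 [ 48.   -50.25 -46.5  -54.  ]
 [ 51.   -50.25 -46.5  -54.  ]
 [ 54.   -50.25 -46.5  -54.  ]
 [ 57.   -50.   -46.   -54.  ]
 [ 60.   -50.   -46.   -54.  ]]
dir [ 3.01145229e-02 -5.18107867e+01]
camera in stand y [ 480.4 -148.7  373.6]
edge x 91.5 slope dx/dy [2.81738671e-03 9.15947756e+01] 77
```

View pics/w6r.png

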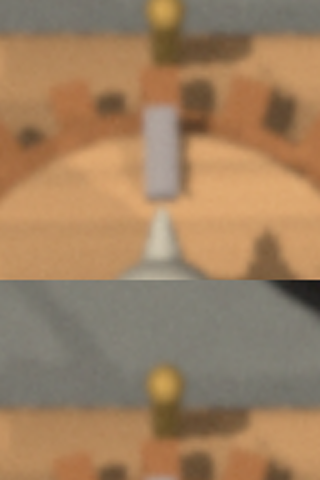

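From above, the pin is at y ≈ -51.0, the pointer centreline at -50.2 and the tip at -49.9 to -50.2. The turntable is therefore at about +0.016 rad, slightly short. I'll return, regrip at the same yaw, turn 2.3° more and let go.

Request:
{"fn": "apply_moves", "kwargs": {"commands": [[-1,17,27,0,0],[-1,17,27,0,0],[-1,17,27,0,0],[-1,17,27,0,0],[-1,0,0,0,0],[-1,0,0,25,0],[-1,0,0,25,0],[-1,0,0,25,0],[-1,0,0,25,0],[-1,0,0,25,0],[-1,0,0,20,0],[-1,0,0,10,0],[-1,0,0,0,0],[-1,0,0,0,0]]}}

```text
time_s: 18.3
eef_pos: [510.3, -43.3, 98.6]
ee_rot: [0.001, 0.069, 0.998, -0.0]
force: [-0.2, 0.6, -0.2]
grip_width: 1.001
grip_force: 0.0
```

Request:
{"fn": "apply_moves", "kwargs": {"commands": [[1,0,0,0,0],[1,0,0,0,0],[1,0,0,0,0],[1,0,0,0,0],[1,0,0,0,0],[1,0,0,0,0],[1,0,0,0,0],[1,0,0,0,-1],[1,0,0,0,-1.3],[1,0,0,0,0],[1,0,0,0,0]], "newtons": 25}}

```text
time_s: 19.68
eef_pos: [510.0, -42.9, 98.2]
ee_rot: [0.0, 0.049, 0.999, 0.0]
force: [-0.6, 3.3, 5.7]
grip_width: 0.438
grip_force: 26.7
```

Request:
{"fn": "apply_moves", "kwargs": {"commands": [[-1,0,0,0,0],[-1,0,0,0,0],[-1,0,0,0,0],[-1,0,0,0,0],[-1,0,0,0,0],[-1,0,0,-10,0],[-1,0,0,-20,0],[-1,0,0,-25,0],[-1,0,0,-25,0],[-1,0,0,-25,0],[-1,0,0,-25,0],[-1,0,0,-25,0],[-1,-17,-27,0,0],[-1,-17,-27,0,0],[-1,-17,-27,0,0],[-1,-17,-27,0,0],[-1,0,0,0,0],[-1,0,0,0,0]]}}

```text
time_s: 21.92
eef_pos: [566.7, -156.7, 253.3]
ee_rot: [0.0, 0.049, 0.999, 0.0]
force: [-0.4, -0.4, -0.3]
grip_width: 1.001
grip_force: 0.0
```

```bash
python3 m3.py w7
```

```text
[ 566.7 -156.7  253.3] -1.941 [-0.4 -0.4 -0.3]
ptr area 1087 c 86.5 -27.8 x 90.0 82.0 y -10.0 -46.5
ptr area 1056 c 86.3 -72.6 x 90.0 81.5 y -56.0 -90.0
ptr area 720 c 52.1 -50.8 x 63.0 40.5 y -46.5 -55.5
ptr area 531 c 25.9 -50.3 x 36.5 20.0 y -40.5 -60.5
pin area 335 c 81.3 -51.2 x 88.0 72.0 y -47.5 -55.5
[[ 42.   -51.   -47.5  -54.5 ]
 [ 45.   -50.75 -47.   -54.5 ]
 [ 48.   -51.   -47.   -55.  ]
 [ 51.   -50.75 -47.   -54.5 ]
 [ 54.   -50.75 -47.   -54.5 ]
 [ 57.   -50.75 -46.5  -55.  ]
 [ 60.   -50.5  -46.5  -54.5 ]]
dir [ 2.80872050e-03 -5.09343171e+01]
camera in stand y [ 484.6 -149.7  374.5]
edge x 91.5 slope dx/dy [2.95493988e-03 9.16476255e+01] 78
```

The pointer is now within about 0.005 rad of the pin line. Next, a numeric check that the knob is still fully down.

Run:
```python
from h import *
c=imaging.calibration("scene");b=imaging.capture("scene");cv2.imwrite("pics/s8.png",b)
def edges(img,lo,hi):
    h=cv2.cvtColor(img,cv2.COLOR_BGR2HSV)
    m=((h[...,2]<125)&(h[...,1]>110)).astype(np.uint8);m[:lo]=0;m[hi:]=0;m[:,:244]=0;m[:,262:]=0
    n,l,s,ce=cv2.connectedComponentsWithStats(m);i=1+s[1:,4].argmax();return s[i],ce[i].round(2)
for n,i in (("start",cv2.imread("pics/scene0.png")),("now",b)):
    print(n,edges(i,148,185)); print(n,"V col 253",cv2.cvtColor(i,cv2.COLOR_BGR2HSV)[150:186,253].tolist())
for z in (136,112,78): print(z,np.round(proj(c,S(0,55,z)),1),np.round(proj(c,S(-19,55,z)),1),np.round(proj(c,S(19,55,z)),1))
```

```text
start (array([247, 161,  13,  16, 146], dtype=int32), array([252.96, 167.86]))
start V col 253 [[27, 32, 169], [25, 35, 170], [27, 33, 168], [26, 33, 168], [24, 37, 166], [16, 66, 163], [11, 146, 157], [12, 164, 154], [12, 167, 157], [12, 167, 160], [12, 166, 160], [11, 165, 158], [11, 160, 142], [11, 157, 104], [11, 152, 97], [11, 156, 95], [12, 157, 94], [11, 150, 95], [12, 158, 92], [11, 149, 96], [11, 147, 99], [12, 153, 95], [12, 152, 94], [10, 142, 90], [12, 151, 91], [11, 150, 90], [11, 132, 93], [11, 67, 114], [14, 37, 137], [15, 36, 140], [14, 36, 140], [14, 47, 146], [12, 111, 184], [14, 165, 223], [15, 169, 229], [15, 170, 229]]
now (array([247, 168,  13,  16, 136], dtype=int32), array([252.85, 174.67]))
now V col 253 [[28, 29, 107], [28, 31, 106], [28, 31, 106], [25, 31, 107], [28, 29, 106], [28, 29, 107], [26, 32, 134], [26, 34, 172], [28, 34, 188], [26, 33, 191], [26, 34, 190], [23, 36, 189], [15, 64, 183], [11, 145, 171], [12, 169, 171], [12, 169, 173], [11, 168, 175], [11, 167, 173], [11, 166, 169], [11, 167, 150], [11, 151, 115], [12, 154, 104], [11, 154, 104], [12, 151, 101], [12, 153, 100], [12, 155, 97], [11, 148, 95], [11, 151, 98], [12, 155, 97], [12, 150, 95], [11, 154, 93], [11, 150, 95], [11, 149, 96], [11, 112, 105], [13, 62, 128], [15, 37, 150]]
136 [253.1 157.3] [252.3 153.8] [253.9 160.9]
112 [253.1 165.1] [252.4 161.5] [253.9 168.8]
78 [253.2 175.9] [252.4 172.2] [253.9 179.7]
```

The knob has moved 7.0 px, or about 21.7 mm. The expected travel was 21.6 mm, so it is fully down. The gripper is clear, so I'm handing in.

```bash
python3 -c "
from rig import ctrl; print(ctrl.finish_job())"
```

```text
the job is handed in; nothing more can be done
None
```

The job is handed in: the knob is fully down in gear, the pointer is within about 0.005 rad of the index pin by my wrist-camera measurement, and the gripper has let go and is clear; the result of the judging was not shown.

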